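Lock the tube carousel at its loading slot

ROBOT

A 6-joint arm with a two-finger parallel gripper is mounted at the origin on the work surface; the furniture and walls round the work are solid. World frame = base frame: x ahead of the robot, y to its left, z up, the work surface at z = 0. Lengths are in mm, angles in rad, forces in N, time in s.
With the tool pointing down it reaches from about 425 to 925 mm from the base axis. Payload 12.5 kg.
Tool frame: the origin (TCP) lies midway between the tips of the shut fingers; the grasp point (between the pads) lies 19 mm behind it; z points along the fingers, y is the line along which they close (so a half turn about z gives the same grasp; the last joint's range is limited). The gripper opens to 85 mm and grips with 20 to 120 N. Pads are 22 mm wide; open, the fingers measure 114 mm over their backs; the gripper's body (76 mm by 85 mm) begins 54 mm behind the grasp point. The pads swing forward as they close: fully open they stand 13 mm farther back than shut.
Start: joints at [-1.332, 0.491, 1.559, -0, 1.092, -0.106], TCP at [211.278, -588.223, 231.327] pointing down, gripper open.
Joint ranges: [-3.1, 3.1], [-0.84, 2.19], [0.05, 2.79], [-1.13, 4.28], [0.06, 2.93], [-2.69, 2.69]. Speed limits (rad/s): [2.22, 2.22, 2.79, 3.14, 3.14, 3.14].

INTERFACE

Orientations are given as [roll, pitch, yaw] about the fixed x, y, z axes, in that order (R = Rz(yaw) Ry(pitch) Rx(roll)).
In Python, from cell import env gives the robot as it stands.
- The arm moves only by the tool play_rows, never from a script. Its argument "targets" is a list of rows, each an object of numbers: "wx", "wy", "wz": the turn, a rotation vector about the tool's x, y, z each as a share of 1.5 rad, from -1 to 1; "dx", "dy", "dz": the shift along the tool's x, y, z each as a share of 0.025 m, from -1 to 1; "fingers": the finger opening in mm, from 0 to 85.4. In form: [{"wx": .., "wy": .., "wz": .., "dx": .., "dy": .., "dz": .., "fingers": ..}, ...]. A call has 1 to 12 rows; each row shifts and turns the commanded pose from where the row before left it, along the tool's axes as they then stand; what a row does not reach is not made up. A row lasts 1/12 s, in which the tool goes at most 41.7 mm and 7.16 degrees, less where a joint would pass 70% of its speed; a pose out of reach is approached as far as the arm can. A call with a number of a shift or a turn outside -1 to 1 is refused whole. A call with a gripper value outside its range is refused whole. The fingers move at their own pace and stop on an object; "newtons" is the grip in N (left out, the last holds). Time passes only in rows, so rows that do not move let the fingers close. It gives the time, the measured TCP pose, the force, the opening and the grip force at its end, in the units of the state.
- env.sense(): the state, without advancing time (a new reading comes with each control period).
- env.capture(name): name is "scene" or "top" or "wrist"; returns (picture, depth): 384x512x3 uint8, blue, green, red; 384x512 float32, mm along the optical axis (not along the pixel's ray), 0 where there is no reading.
- env.camera_info(name): a dict with "K" (3x3 intrinsics, pixels), "dist_coeffs" ([k1, k2, p1, p2, k3] as OpenCV has them; the pictures are not rectified), "xyz" and "attitude" of the camera in the world. Camera axes: x right, y down, z forward; pixel columns grow to the right and rows downward; lengths in mm; the calibration is good to about 2 mm. A picture is of the moment at which its call begins: read the wrist's pose just before it. camera_info takes no time and is no camera call; for the wrist camera it gives the pose at the moment of the call.
- env.close_job(): hands the job in; it is judged then, once.
The state is a dict: "clock": time; "q": joint angles; "qd": joint speeds; "joint_torque": joint torques, N m; "position": TCP position; "orientation": TCP orientation; "wrist_force": force on the tool from outside, world axes, zero at the start; "wrist_torque": the same for the moment, N m; "opening": opening from 0.0 (shut) to 1.0 (fully open); "finger_force": force on a finger pad.
Only numpy, scipy, OpenCV 4.12 (cv2) and the standard library are available. Lean on these libraries where they do the work, as an engineer would, in place of code of your own. Each camera call takes 0.05 s, during which the arm holds its last target. There are 200 camera calls.

TASK

Lock the tube carousel at its loading position: with the fingertips, push the carousel round (the black finger post is there for that) until the green-marked slot in its rim faces the locking bar (the red slot is for transport only). Then push the bar's orange tab fully home, so that the bar sits in the green slot. Push only, without pinching the post or the tab, keep off the blood tubes and their dark holder, and leave the unit and the things around it where they stand.

Things in the scene. Friction and masses are not known exactly. Their poses are not given: they have to be found in the camera images.
- sampler: whole carousel unit, 4.5 kg, free-standing on rubber feet: light grey round base 216 mm across with a 68 mm wide arm to the bar side. Origin on the bench under the turning axis; -y points along the arm (robot's right, turned up to 0.4 rad), reaching 205 mm; the bar goes in along +y. Base top 34 mm high, arm 38 mm, aluminium bar guide 54 mm (screw heads 56), 113 to 140 mm from the axis
- carousel (a joint): angle (rad) of the aluminium locking disc, growing anticlockwise from above; 0 = green slot exactly at the bar. No stops; friction about 0.12 N m (1.4 N at the post), so it stays where left. Starts between 0.6 and 1.9: a clockwise push on the post brings the green slot to the bar. Disc radius 100 mm, 10 mm thick, top face 48 mm above the bench
- lock_bar (a joint): travel (m) of the bar towards the axis: 0 = drawn out, 0.031 = fully home (tab 1 mm from the guide). Steel, 12 mm wide, nose tapered to 6 mm; friction about 2.5 N, stays where left. The rim stops it at about 0.006 unless a slot faces it. Slots are 16 mm wide, 28 mm deep, flared to 26 mm at the mouth, so the taper draws the disc in over the last 5 degrees
- finger_post (a point): centre of the top of the black upright finger post on the disc: 14 mm across (foot collar 20 mm), from the disc (48 mm) to 88 mm above the bench, 86 mm from the turning axis, opposite the green slot
- green_slot (a point): middle of the mouth of the green-marked loading slot, on the disc's rim, 100 mm from the axis, 43 mm above the bench
- red_slot (a point): middle of the mouth of the red-marked transport slot, on the disc's rim, 100 mm from the axis, 222.5 degrees anticlockwise from the green one
- bar_gate (a point): point on the bar's centre line where the disc's rim passes it, 100 mm from the axis, 43 mm above the bench, fixed to the unit; the bar's nose waits 6 mm outside it. The bar is home in the green slot when green_slot lies here and the bar is fully in
- push_tab (a point): point on the outer face (looking away from the axis) of the orange upright tab at the bar's outer end, 80 mm above the bench; the tab is 40 mm wide, 9 mm thick, from 40 to 92 mm above the bench; this face is 180 mm from the axis when drawn out, 149 mm when home
- post_cw: half of the finger post on its clockwise side (seen from above); origin on the bench plane under the post's axis. Only used to tell a pinch: both halves pressed at once
- post_ccw: the other half of the finger post, on its anticlockwise side: a clockwise push presses this half
- tab_outer: outer half (away from the axis) of the orange tab's thickness, the half that an inward push presses; moves with the bar; its origin is not on the tab but on the unit's axis, shifted with the bar
- tab_inner: inner half of the tab's thickness, looking to the axis; origin likewise
- tube_insert: dark round tube holder, 110 mm across, top 64 mm above the bench, turning with the disc, with eight bores on a 37 mm radius and five stoppered blood tubes standing up to 95 mm above the bench. Origin on the turning axis. Not to be touched
- specimen_cup: loose specimen cup with red lid, 50 mm across, 59 mm high; origin at the centre of its underside
- blue_bottle: loose white reagent bottle with blue cap, 44 mm across, 98 mm high; origin at the centre of its underside
- saline_bottle: loose large white bottle with white cap, 64 mm across, 150 mm high; origin at the centre of its underside

How it is judged (in metres and radians):
At the end, for the whole second after the job is handed in: The bar is fully home (within 2.5 mm of its stop) in the green slot (slot mouth within 6 mm of the bar's centre line), the carousel is at rest, and the unit stands within 20 mm of where it was (value of joint lock_bar above 0.0285 m and horizontal distance between green_slot and bar_gate below 0.006 m and velocity of joint carousel between -0.05 and 0.05 rad/s and distance of sampler from where it was at the start of the episode below 0.02 m and linear speed of sampler below 0.01 m/s); the robot touches nothing.
It fails at once if the bar is pushed into the red transport slot (value of joint lock_bar above 0.014 m and horizontal distance between red_slot and bar_gate below 0.015 m).
It fails at once if the finger post or the tab is pinched (pressed on both sides at once) ((contact force between the fingers and post_cw above 1.5 N and contact force between the fingers and post_ccw above 1.5 N) or (contact force between the fingers and tab_outer above 1.5 N and contact force between the fingers and tab_inner above 1.5 N)).
It fails at once if the robot touches the tubes or their holder (contact force between any of the fingers, the arm and tube_insert above 1 N).
It fails at once if the carousel unit is shoved or lifted more than 20 mm, or tipped (distance of sampler from where it was at the start of the episode above 0.02 m or angle between sampler's own z axis and vertical above 0.1 rad).
It fails at once if a bystander is moved more than 20 mm, lifted or knocked over (distance of any of specimen_cup, blue_bottle, saline_bottle from where it was at the start of the episode above 0.02 m or angle between any of specimen_cup, blue_bottle, saline_bottle's own z axis and vertical above 0.4 rad).
It also fails if it takes over 42 s, if anything falls off the work surface, if the arm or the gripper's body presses on something with over 40 N, if the wrist force passes 120 N, or if a joint passes its speed limit or range.

## Working session

There is one attempt and no reset: what is moved stays moved. The work goes in short steps, Python scripts to look and compute and a tool call to move; the robot and the scene stay as the last step left them, time stands still between calls to the robot, and variables do not carry over. Pictures are saved under pics/ and viewed, at most 10 in all, crops included, and the job is handed in when it is done.

Besides the shell and the picture viewer there is one more tool, called after "Call:" in YAML: its name, and indented under it one key for each argument. play_rows: Moves the arm, as the interface text tells. Its arguments: {"type":"object","properties":{"targets":{"type":"array","items":{"type":"object","properties":{"wx":{"type":"number"},"wy":{"type":"number"},"wz":{"type":"number"},"dx":{"type":"number"},"dy":{"type":"number"},"dz":{"type":"number"},"fingers":{"type":"number"}}}},"newtons":{"type":"number"}},"required":["targets"]}

```bash
mkdir -p pics; cat > h.py <<'E'
import numpy as np, cv2
from scipy.spatial.transform import Rotation as R
from cell import env
def ray(ci,uv,z):
    K=np.array(ci["K"],float);d=np.array(ci["dist_coeffs"],float)
    p=cv2.undistortPoints(np.array(uv,float).reshape(-1,1,2),K,d).reshape(-1,2)
    r=np.c_[p,np.ones(len(p))]@R.from_euler('xyz',ci["attitude"]).as_matrix().T
    c=np.array(ci["xyz"],float)
    return c+r*((z-c[2])/r[:,2])[:,None]
E
python3 - <<'E'
from h import *
for n in("scene","top"):
    im,d=env.capture(n);cv2.imwrite(f"pics/{n}0.png",im);np.save(f"{n}d.npy",d)
    print(n,env.camera_info(n))
print(env.sense())
E
```

```text
scene {'K': array([[440.54477018,   0.        , 253.09424419],
       [  0.        , 440.54477018, 192.28375192],
       [  0.        ,   0.        ,   1.        ]]), 'dist_coeffs': array([-0.08986004,  0.        ,  0.        ,  0.        ,  0.        ]), 'xyz': array([  72.36241028,  597.63633829, 1035.8234952 ]), 'attitude': array([-2.40680272,  0.01026364, -2.60932667])}
top {'K': array([[461.89506628,   0.        , 261.12016742],
       [  0.        , 461.89506628, 182.38608805],
       [  0.        ,   0.        ,   1.        ]]), 'dist_coeffs': array([-0.15799622,  0.        ,  0.        ,  0.        ,  0.        ]), 'xyz': array([ 432.34583732, -114.63290407, 1515.75549693]), 'attitude': array([-3.0856667 , -0.00980238, -1.54559382])}
{'clock': 0.1, 'q': array([-1.33161309e+00,  4.91493601e-01,  1.55938937e+00, -1.28153637e-05,
        1.09170311e+00, -1.05568905e-01]), 'qd': array([ 0.00043385, -0.00220971,  0.00030691,  0.00031021, -0.00057336,
       -0.00035831]), 'joint_torque': array([ 2.95959784e-03, -6.19445443e+01, -2.62027127e+01, -6.51042842e-05,
        2.91288554e-03,  9.27703439e-06]), 'position': array([ 211.21641809, -588.01587416,  230.7894093 ]), 'orientation': array([-3.14060356e+00, -9.33765880e-05,  3.44758012e-01]), 'wrist_force': array([-0.79044644, -0.39207239,  0.12874454]), 'wrist_torque': array([0.06872193, 0.00533596, 0.01989403]), 'finger_force': 0.0, 'opening': 0.996197299877948}
```

View pics/top0.png

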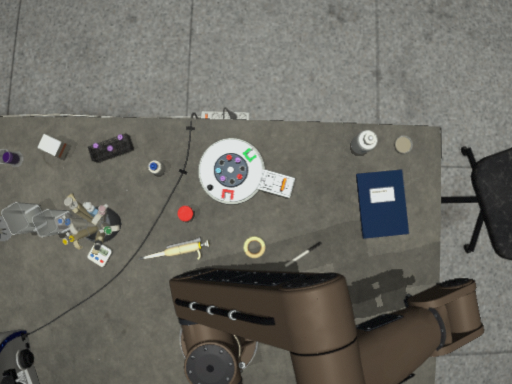

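View pics/scene0.png

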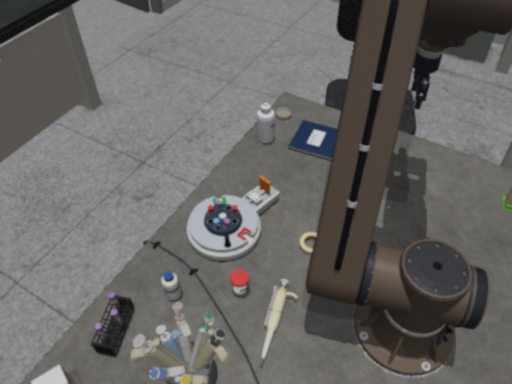

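Top view: unit centred at ≈(232,170), post ≈(210,187), green mark ≈(250,155), red ≈(228,194), tab ≈(284,184). Cup is at (185,213), blue bottle at (155,167).

```bash
python3 - <<'E'
from h import *
ci=env.camera_info("top");im=cv2.imread("pics/top0.png")
c=im[120:230,140:310];cv2.imwrite("pics/crop.png",cv2.resize(c,None,fx=4.5,fy=4.5,interpolation=cv2.INTER_CUBIC))
hsv=cv2.cvtColor(im,cv2.COLOR_BGR2HSV)
def blobs(name,lo,hi,z,x0=140,x1=310,y0=120,y1=230,amin=4):
    m=cv2.inRange(hsv,lo,hi);k=np.zeros_like(m);k[y0:y1,x0:x1]=m[y0:y1,x0:x1]
    n,l,s,cc=cv2.connectedComponentsWithStats(k)
    for i in range(1,n):
        if s[i,4]>=amin: print(name,s[i].tolist(),cc[i].round(1),ray(ci,cc[i],z)[0].round(1))
blobs("green",(45,100,60),(85,255,255),48)
blobs("redA",(0,120,80),(6,255,255),48);blobs("redB",(172,120,80),(180,255,255),48)
blobs("orange",(7,120,80),(22,255,255),92)
blobs("blue",(100,120,60),(125,255,255),98)
blobs("black",(0,0,0),(180,255,40),88,x0=200,x1=220,y0=178,y1=198)
# bright base
m=cv2.inRange(hsv,(0,0,150),(180,60,255));k=np.zeros_like(m);k[125:215,190:262]=m[125:215,190:262]
cs,_=cv2.findContours(k,cv2.RETR_EXTERNAL,cv2.CHAIN_APPROX_NONE);cs=max(cs,key=cv2.contourArea)
P=ray(ci,cs[:,0,:],34)[:,:2]
# circle fit (robust)
from scipy.optimize import least_squares
s=least_squares(lambda p:np.hypot(P[:,0]-p[0],P[:,1]-p[1])-p[2],[*P.mean(0),108],loss='soft_l1',f_scale=2);print("base",s.x)
E
```

```text
green [243, 148, 13, 14, 59] [248.5 154.9] [601.7 -84.3  48. ]
redA [227, 155, 5, 5, 21] [228.8 157. ] [593.5 -21.7  48. ]
redA [237, 174, 5, 5, 20] [239.2 176.2] [532.6 -56.5  48. ]
redA [222, 189, 12, 10, 49] [227.2 192.6] [479.7 -20.   48. ]
redA [177, 206, 17, 16, 205] [185.  213.2] [410.3 112.7  48. ]
orange [281, 178, 5, 13, 33] [282.9 183.8] [ 509.8 -194.    92. ]
blue [150, 163, 7, 7, 36] [153.1 165.8] [555.  209.7  98. ]
black [210, 186, 2, 3, 4] [210.8 187.2] [493.5  29.   88. ]
base [551.51338235 -28.9367499  104.77826408]
```

View pics/crop.png

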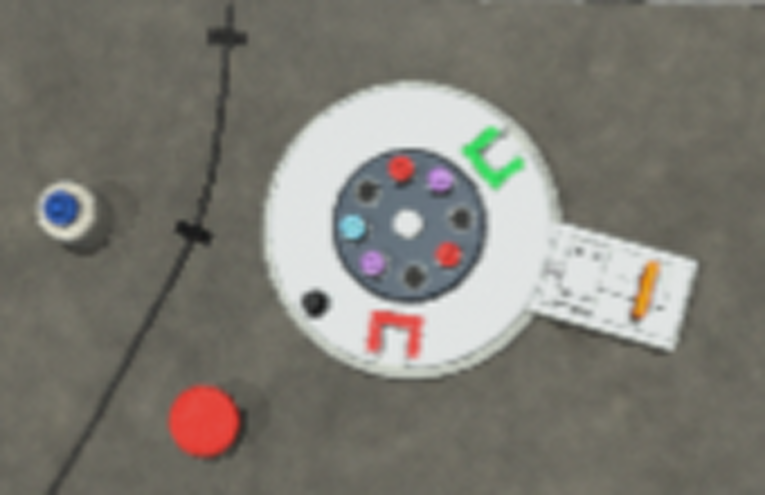

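Call:
play_rows:
  targets:
    - {"dx": 0.98,"dy": -0.73,"dz": -0.2,"fingers": 0}
    - {"dx": 0.98,"dy": -0.73,"dz": -0.2,"fingers": 0}
    - {"dx": 0.98,"dy": -0.73,"dz": -0.2,"fingers": 0}
    - {"dx": 0.98,"dy": -0.73,"dz": -0.2,"fingers": 0}
    - {"dx": 0.98,"dy": -0.73,"dz": -0.2,"fingers": 0}
    - {"dx": 0.98,"dy": -0.73,"dz": -0.2,"fingers": 0}
    - {"dx": 0.98,"dy": -0.73,"dz": -0.2,"fingers": 0}
    - {"dx": 0.98,"dy": -0.73,"dz": -0.2,"fingers": 0}
    - {"dx": 0.98,"dy": -0.73,"dz": -0.2,"fingers": 0}
    - {"dx": 0.98,"dy": -0.73,"dz": -0.2,"fingers": 0}
    - {"dx": 0.98,"dy": -0.73,"dz": -0.2,"fingers": 0}
    - {"dx": 0.98,"dy": -0.73,"dz": -0.2,"fingers": 0}
  newtons: 20

```text
invalid input
```

Call:
play_rows:
  targets:
    - {"wx": 0,"wy": 0,"wz": 0,"dx": 0.98,"dy": -0.73,"dz": -0.2,"fingers": 0}
    - {"wx": 0,"wy": 0,"wz": 0,"dx": 0.98,"dy": -0.73,"dz": -0.2,"fingers": 0}
    - {"wx": 0,"wy": 0,"wz": 0,"dx": 0.98,"dy": -0.73,"dz": -0.2,"fingers": 0}
    - {"wx": 0,"wy": 0,"wz": 0,"dx": 0.98,"dy": -0.73,"dz": -0.2,"fingers": 0}
    - {"wx": 0,"wy": 0,"wz": 0,"dx": 0.98,"dy": -0.73,"dz": -0.2,"fingers": 0}
    - {"wx": 0,"wy": 0,"wz": 0,"dx": 0.98,"dy": -0.73,"dz": -0.2,"fingers": 0}
    - {"wx": 0,"wy": 0,"wz": 0,"dx": 0.98,"dy": -0.73,"dz": -0.2,"fingers": 0}
    - {"wx": 0,"wy": 0,"wz": 0,"dx": 0.98,"dy": -0.73,"dz": -0.2,"fingers": 0}
    - {"wx": 0,"wy": 0,"wz": 0,"dx": 0.98,"dy": -0.73,"dz": -0.2,"fingers": 0}
    - {"wx": 0,"wy": 0,"wz": 0,"dx": 0.98,"dy": -0.73,"dz": -0.2,"fingers": 0}
    - {"wx": 0,"wy": 0,"wz": 0,"dx": 0.98,"dy": -0.73,"dz": -0.2,"fingers": 0}
    - {"wx": 0,"wy": 0,"wz": 0,"dx": 0.98,"dy": -0.73,"dz": -0.2,"fingers": 0}
  newtons: 20

```text
clock: 1.1
position: [414.4, -281.3, 291.4]
orientation: [-3.141, 0.0, 0.345]
wrist_force: [0.1, -1.0, 0.1]
opening: -0.004
finger_force: 0.0
```

Call:
play_rows:
  targets:
    - {"wx": 0,"wy": 0,"wz": 0,"dx": 0.65,"dy": -0.86,"dz": 0,"fingers": 0}
    - {"wx": 0,"wy": 0,"wz": 0,"dx": 0.65,"dy": -0.86,"dz": 0,"fingers": 0}
    - {"wx": 0,"wy": 0,"wz": 0,"dx": 0.65,"dy": -0.86,"dz": 0,"fingers": 0}
    - {"wx": 0,"wy": 0,"wz": 0,"dx": 0.65,"dy": -0.86,"dz": 0,"fingers": 0}
    - {"wx": 0,"wy": 0,"wz": 0,"dx": 0.65,"dy": -0.86,"dz": 0,"fingers": 0}
    - {"wx": 0,"wy": 0,"wz": 0,"dx": 0.65,"dy": -0.86,"dz": 0,"fingers": 0}
    - {"wx": 0,"wy": 0,"wz": 0,"dx": 0.65,"dy": -0.86,"dz": 0,"fingers": 0}
    - {"wx": 0,"wy": 0,"wz": 0,"dx": 0,"dy": 0,"dz": 0,"fingers": 0}

```text
clock: 1.77
position: [470.7, -99.4, 291.2]
orientation: [-3.141, -0.0, 0.347]
wrist_force: [0.6, 0.6, 0.5]
opening: -0.0
finger_force: 0.0
```

```bash
python3 - <<'E'
from h import *
print(env.camera_info("wrist"),env.sense()["position"])
im,d=env.capture("wrist");cv2.imwrite("pics/w1.png",im);np.save("w1d.npy",d)
E
```

```text
{'K': array([[337.96502834,   0.        , 252.22481352],
       [  0.        , 337.96502834, 191.10058617],
       [  0.        ,   0.        ,   1.        ]]), 'dist_coeffs': array([-0.00477747,  0.        ,  0.        ,  0.        ,  0.        ]), 'xyz': array([533.72873335, -76.02366131, 433.78132242]), 'attitude': array([ 2.86867297e+00,  2.27909965e-03, -1.22292278e+00])} [470.65827475 -99.40011649 291.18453972]
```

View pics/w1.png

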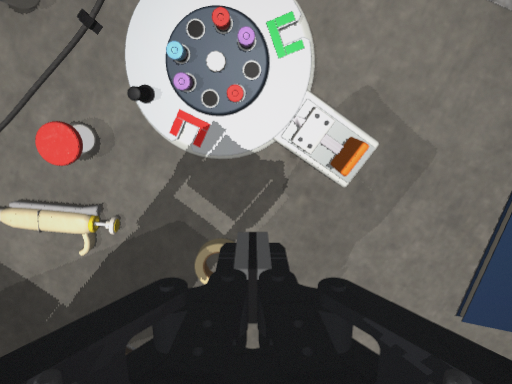

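Wrist view: holder centre ≈(216,61), post top ≈(132,94), tab's bright top ≈(356,161), green mark ≈(287,34), cup ≈(60,143).

```bash
cat >> h.py <<'E'
from scipy.optimize import least_squares
def fitc(P,r0):
    return least_squares(lambda p:np.hypot(P[:,0]-p[0],P[:,1]-p[1])-p[2],[*P.mean(0),r0],loss='soft_l1',f_scale=1).x
def big(m,box):
    k=np.zeros_like(m);x0,x1,y0,y1=box;k[y0:y1,x0:x1]=m[y0:y1,x0:x1]
    cs,_=cv2.findContours(k,cv2.RETR_EXTERNAL,cv2.CHAIN_APPROX_NONE);return max(cs,key=cv2.contourArea)
E
python3 - <<'E'
from h import *
ci=env.camera_info("wrist");im=cv2.imread("pics/w1.png");hsv=cv2.cvtColor(im,cv2.COLOR_BGR2HSV)
d=np.load("w1d.npy")
# insert: non-bright region inside disc, convex hull
c=big(cv2.inRange(hsv,(0,0,0),(180,255,120)),(160,272,1,118))
h=cv2.convexHull(c);print("insert",fitc(ray(ci,c[:,0],64)[:,:2],55),fitc(ray(ci,h[:,0],64)[:,:2],55))
print("hub", ray(ci,[[215.5,61.5]],64), d[61,215])
c=big(cv2.inRange(hsv,(0,0,0),(180,255,70)),(122,158,82,106))
print("postblob",cv2.boundingRect(c));L=c[c[:,0,0]<138][:,0];print(fitc(ray(ci,L,88)[:,:2],7),d[94,132])
c=big(cv2.inRange(hsv,(5,150,170),(25,255,255)),(320,390,120,190))
b=cv2.boxPoints(cv2.minAreaRect(c));print("tabtop",b.round(1).tolist());print(ray(ci,b,92).round(1),ray(ci,[b.mean(0)],92))
c=big(cv2.inRange(hsv,(45,100,60),(85,255,255)),(255,315,5,65))
b=cv2.boxPoints(cv2.minAreaRect(c));print("green",ray(ci,b,48).round(1).tolist(),ray(ci,[b.mean(0)],48))
c=big(cv2.inRange(hsv,(170,120,80),(180,255,255))|cv2.inRange(hsv,(0,120,80),(6,255,255)),(30,100,115,170))
print("cup",fitc(ray(ci,c[:,0],59)[:,:2],25))
E
```

```text
insert [552.57337129 -31.96382911  52.29267457] [552.50048113 -31.33747457  53.02367086]
hub [[552.80851586 -29.5760931   64.        ]] 337.45654
postblob (128, 85, 26, 18)
[496.39785799  33.63543547   6.18466634] 334.48145
tabtop [[339.6000061035156, 172.0], [363.29998779296875, 141.1999969482422], [368.8999938964844, 145.5], [345.29998779296875, 176.3000030517578]]
[[ 493.4 -187.5   92. ]
 [ 530.6 -197.    92. ]
 [ 528.6 -204.2   92. ]
 [ 491.2 -194.8   92. ]] [[ 511.18888055 -195.89629863   92.        ]]
green [[609.3, -63.3, 48.0], [626.9, -86.1, 48.0], [598.4, -112.3, 48.0], [580.1, -89.1, 48.0]] [[603.90581028 -87.57569605  48.        ]]
cup [412.56502597 108.81887178  24.88786938]
```

Call:
play_rows:
  targets:
    - {"wx": 0,"wy": 0,"wz": -0.0623,"dx": 0,"dy": 0,"dz": 0.8,"fingers": 0}
    - {"wx": 0,"wy": 0,"wz": -0.0623,"dx": 0,"dy": 0,"dz": 0.8,"fingers": 0}
    - {"wx": 0,"wy": 0,"wz": -0.0623,"dx": 0,"dy": 0,"dz": 0.8,"fingers": 0}
    - {"wx": 0,"wy": 0,"wz": -0.0623,"dx": 0,"dy": 0,"dz": 0.8,"fingers": 0}
    - {"wx": 0,"wy": 0,"wz": 0,"dx": 0.72,"dy": -0.83,"dz": 0.2,"fingers": 0}
    - {"wx": 0,"wy": 0,"wz": 0,"dx": 0.72,"dy": -0.83,"dz": 0.2,"fingers": 0}
    - {"wx": 0,"wy": 0,"wz": 0,"dx": 0.72,"dy": -0.83,"dz": 0.2,"fingers": 0}
    - {"wx": 0,"wy": 0,"wz": 0,"dx": 0.72,"dy": -0.83,"dz": 0.2,"fingers": 0}
    - {"wx": 0,"wy": 0,"wz": 0,"dx": 0,"dy": 0,"dz": 0.8,"fingers": 0}
    - {"wx": 0,"wy": 0,"wz": 0,"dx": 0,"dy": 0,"dz": 0.8,"fingers": 0}
    - {"wx": 0,"wy": 0,"wz": 0,"dx": 0,"dy": 0,"dz": 0.4,"fingers": 0}
    - {"wx": 0,"wy": 0,"wz": 0,"dx": 0,"dy": 0,"dz": 0,"fingers": 0}

```text
clock: 2.82
position: [468.8, 6.7, 139.4]
orientation: [-3.139, 0.003, 0.718]
wrist_force: [0.3, 0.4, -0.1]
opening: 0.001
finger_force: 0.0
```

```bash
python3 - <<'E'
from h import *
s=env.sense();print(s["position"],s["orientation"],env.camera_info("wrist"))
im,d=env.capture("wrist");cv2.imwrite("pics/w2.png",im)
E
```

```text
[468.81667138   6.68857439 139.44723573] [-3.13910931e+00  2.50956424e-03  7.18306969e-01] {'K': array([[337.96502834,   0.        , 252.22481352],
       [  0.        , 337.96502834, 191.10058617],
       [  0.        ,   0.        ,   1.        ]]), 'dist_coeffs': array([-0.00477747,  0.        ,  0.        ,  0.        ,  0.        ]), 'xyz': array([519.56218639,  51.84509716, 281.85212666]), 'attitude': array([ 2.86655829,  0.00407044, -0.85196841])}
```

View pics/w2.png

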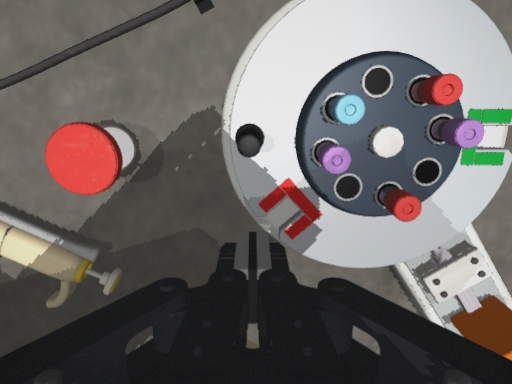

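Post at (249,142) lies straight ahead of the fingertips (252,235), red mark just beside; the tubes are well clear. Descend and approach.

Call:
play_rows:
  targets:
    - {"wx": 0,"wy": 0,"wz": 0,"dx": 0,"dy": -0.04,"dz": 0.7,"fingers": 0}
    - {"wx": 0,"wy": 0,"wz": 0,"dx": 0,"dy": -0.04,"dz": 0.7,"fingers": 0}
    - {"wx": 0,"wy": 0,"wz": 0,"dx": 0,"dy": -0.04,"dz": 0.7,"fingers": 0}
    - {"wx": 0,"wy": 0,"wz": 0,"dx": 0,"dy": 0,"dz": 0.7,"fingers": 0}
    - {"wx": 0,"wy": 0,"wz": 0,"dx": 0,"dy": 0,"dz": 0.05,"fingers": 0}
    - {"wx": 0,"wy": 0,"wz": 0,"dx": 0.2,"dy": 0,"dz": 0,"fingers": 0}
    - {"wx": 0,"wy": 0,"wz": 0,"dx": 0.2,"dy": 0,"dz": 0,"fingers": 0}
    - {"wx": 0,"wy": 0,"wz": 0,"dx": 0.2,"dy": 0,"dz": 0,"fingers": 0}
    - {"wx": 0,"wy": 0,"wz": 0,"dx": 0.2,"dy": 0,"dz": 0,"fingers": 0}
    - {"wx": 0,"wy": 0,"wz": 0,"dx": 0,"dy": 0,"dz": 0,"fingers": 0}

```text
clock: 3.7
position: [483.9, 23.2, 70.8]
orientation: [3.14, -0.001, 0.719]
wrist_force: [0.5, 0.5, 0.2]
opening: -0.002
finger_force: 0.0
```

Call:
play_rows:
  targets:
    - {"wx": 0,"wy": 0,"wz": 0.0582,"dx": 0.302,"dy": -0.045,"dz": 0,"fingers": 0}
    - {"wx": 0,"wy": 0,"wz": 0.0582,"dx": 0.302,"dy": -0.045,"dz": 0,"fingers": 0}
    - {"wx": 0,"wy": 0,"wz": 0.0582,"dx": 0.302,"dy": -0.045,"dz": 0,"fingers": 0}
    - {"wx": 0,"wy": 0,"wz": 0.0582,"dx": 0.302,"dy": -0.045,"dz": 0,"fingers": 0}
    - {"wx": 0,"wy": 0,"wz": 0,"dx": 0,"dy": 0,"dz": 0,"fingers": 0}

```text
clock: 4.12
position: [506.1, 43.7, 70.4]
orientation: [3.141, -0.001, 0.366]
wrist_force: [1.1, -0.4, -0.9]
opening: 0.002
finger_force: 0.0
```

Call:
play_rows:
  targets:
    - {"wx": 0,"wy": 0,"wz": 0.0582,"dx": 0.302,"dy": -0.045,"dz": 0,"fingers": 0}
    - {"wx": 0,"wy": 0,"wz": 0.0582,"dx": 0.302,"dy": -0.045,"dz": 0,"fingers": 0}
    - {"wx": 0,"wy": 0,"wz": 0.0582,"dx": 0.302,"dy": -0.045,"dz": 0,"fingers": 0}
    - {"wx": 0,"wy": 0,"wz": 0.0582,"dx": 0.302,"dy": -0.045,"dz": 0,"fingers": 0}
    - {"wx": 0,"wy": 0,"wz": 0.0582,"dx": 0.302,"dy": -0.045,"dz": 0,"fingers": 0}
    - {"wx": 0,"wy": 0,"wz": 0,"dx": 0,"dy": 0,"dz": 0,"fingers": 0}
    - {"wx": 0,"wy": 0,"wz": 0,"dx": 0,"dy": 0,"dz": 0,"fingers": 0}

```text
clock: 4.7
position: [540.8, 55.6, 70.1]
orientation: [3.141, -0.0, -0.062]
wrist_force: [-1.5, -0.4, -0.1]
opening: 0.0
finger_force: 0.0
```

```bash
python3 - <<'E'
from h import *
s=env.sense();ci=env.camera_info("wrist");print(s["position"],s["orientation"][2],ci["xyz"],ci["attitude"])
im,d=env.capture("wrist");cv2.imwrite("pics/w3.png",im)
E
```

```text
[540.79769207  55.61883144  70.10313415] -0.06233699765681666 [607.74681574  51.70329837 212.71133108] [ 2.86822452e+00  1.08477086e-03 -1.63256043e+00]
```

View pics/w3.png

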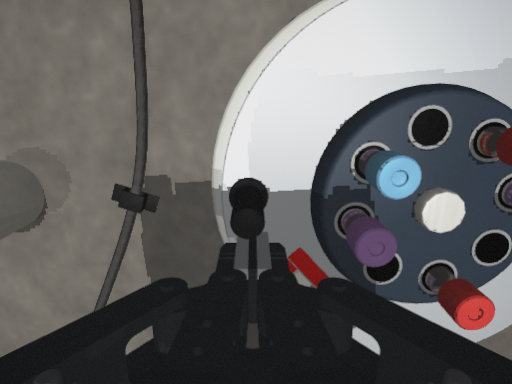

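Post top is at ≈(248,222), touching the fingertips squarely; the holder is clear.

```bash
python3 - <<'E'
from h import *
ci=env.camera_info("wrist")
C=np.array([552.5,-30.5])
for uv,z in(((248,222),88),((440,211),64)):
    p=ray(ci,[uv],z)[0];r=p[:2]-C;print(p,np.hypot(*r),np.degrees(np.arctan2(r[1],r[0])))
E
```

```text
[560.12520876  56.38488878  88.        ] 87.21884949188065 84.98444708189176
[550.92126153 -32.1683825   64.        ] 2.296936074124897 -133.41862354543684
```

Call:
play_rows:
  targets:
    - {"wx": 0,"wy": 0,"wz": 0.0553,"dx": 0.288,"dy": -0.047,"dz": 0,"fingers": 0}
    - {"wx": 0,"wy": 0,"wz": 0.0553,"dx": 0.288,"dy": -0.047,"dz": 0,"fingers": 0}
    - {"wx": 0,"wy": 0,"wz": 0,"dx": 0,"dy": 0,"dz": 0,"fingers": 0}
    - {"wx": 0,"wy": 0,"wz": 0,"dx": 0,"dy": 0,"dz": 0,"fingers": 0}
    - {"wx": 0,"wy": 0,"wz": 0,"dx": -0.6,"dy": 0,"dz": 0,"fingers": 0}
    - {"wx": 0,"wy": 0,"wz": 0,"dx": -0.4,"dy": 0,"dz": -0.5,"fingers": 0}
    - {"wx": 0,"wy": 0,"wz": 0,"dx": 0,"dy": 0,"dz": -1,"fingers": 0}
    - {"wx": 0,"wy": 0,"wz": 0,"dx": 0,"dy": 0,"dz": -1,"fingers": 0}
    - {"wx": 0,"wy": 0,"wz": 0,"dx": 0,"dy": 0,"dz": -1,"fingers": 0}
    - {"wx": 0,"wy": 0,"wz": 0,"dx": 0,"dy": 0,"dz": -1,"fingers": 0}
    - {"wx": 0,"wy": 0,"wz": 0,"dx": 0,"dy": 0,"dz": -1,"fingers": 0}
    - {"wx": 0,"wy": 0,"wz": 0,"dx": 0,"dy": 0,"dz": -1,"fingers": 0}

```text
clock: 5.75
position: [530.3, 62.2, 233.8]
orientation: [3.141, 0.0, -0.228]
wrist_force: [-0.6, 0.6, -0.8]
opening: -0.001
finger_force: 0.0
```

Call:
play_rows:
  targets:
    - {"wx": 0,"wy": 0,"wz": 0,"dx": -0.08,"dy": 0.88,"dz": -0.25,"fingers": 0}
    - {"wx": 0,"wy": 0,"wz": 0,"dx": -0.08,"dy": 0.88,"dz": -0.25,"fingers": 0}
    - {"wx": 0,"wy": 0,"wz": 0,"dx": -0.08,"dy": 0.88,"dz": -0.25,"fingers": 0}
    - {"wx": 0,"wy": 0,"wz": 0,"dx": -0.08,"dy": 0.88,"dz": -0.25,"fingers": 0}
    - {"wx": 0,"wy": 0,"wz": 0,"dx": -0.08,"dy": 0.88,"dz": -0.25,"fingers": 0}
    - {"wx": 0,"wy": 0,"wz": 0,"dx": -0.08,"dy": 0.88,"dz": -0.25,"fingers": 0}
    - {"wx": 0,"wy": 0,"wz": 0,"dx": -0.08,"dy": 0.88,"dz": -0.25,"fingers": 0}
    - {"wx": 0,"wy": 0,"wz": 0,"dx": -0.08,"dy": 0.88,"dz": -0.25,"fingers": 0}
    - {"wx": 0,"wy": 0,"wz": 0,"dx": -0.08,"dy": 0.88,"dz": -0.25,"fingers": 0}
    - {"wx": 0,"wy": 0,"wz": 0,"dx": 0,"dy": 0,"dz": 0,"fingers": 0}
    - {"wx": 0,"wy": 0,"wz": 0,"dx": 0,"dy": 0,"dz": 0,"fingers": 0}

```text
clock: 6.67
position: [467.3, -126.7, 288.9]
orientation: [3.141, -0.0, -0.232]
wrist_force: [0.5, 0.1, -0.2]
opening: -0.002
finger_force: 0.0
```

```bash
python3 - <<'E'
from h import *
s=env.sense();ci=env.camera_info("wrist");print(s["position"],s["orientation"][2])
im,d=env.capture("wrist");cv2.imwrite("pics/w4.png",im);hsv=cv2.cvtColor(im,cv2.COLOR_BGR2HSV)
c=cv2.inRange(hsv,(45,100,60),(85,255,255));n,l,st,cc=cv2.connectedComponentsWithStats(c)
for i in range(1,n):
    if st[i,4]>20: print("g",st[i],cc[i])
try:
    b=cv2.minAreaRect(big(c,(0,512,0,250)));b=cv2.boxPoints(b);p=ray(ci,[b.mean(0)],48)[0];print("green",ray(ci,b,48).round(1).tolist(),p)
except Exception as e: print(e)
c=big(cv2.inRange(hsv,(5,150,150),(25,255,255)),(0,512,0,300))
b=cv2.boxPoints(cv2.minAreaRect(c));print("tab",b.tolist(),ray(ci,b,92).round(1))
E
```

```text
[ 467.28520124 -126.72317742  288.87619803] -0.2316952430884236
g [204  84  27  36 564] [214.75886525 101.78546099]
green [[557.1, -93.8, 48.0], [550.7, -121.3, 48.0], [514.6, -112.1, 48.0], [521.3, -83.9, 48.0]] [ 536.15779185 -102.85215079   48.        ]
tab [[304.7690124511719, 124.9275894165039], [307.1379699707031, 84.6551742553711], [315.5207214355469, 85.14827728271484], [313.1517639160156, 125.42069244384766]] [[ 494.2 -186.1   92. ]
 [ 531.  -195.5   92. ]
 [ 528.8 -203.3   92. ]
 [ 491.8 -194.1   92. ]]
```

View pics/w4.png

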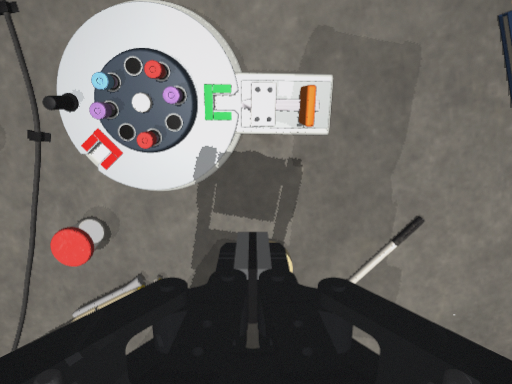

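Green slot (216,102) lines up with the bar (row ≈105), off by about 1.3°, within the 5° capture. The tab is at (309,105), so I go outside it.

Call:
play_rows:
  targets:
    - {"wx": 0,"wy": 0,"wz": 0,"dx": 0.38,"dy": 0.78,"dz": 0.4,"fingers": 0}
    - {"wx": 0,"wy": 0,"wz": 0,"dx": 0.38,"dy": 0.78,"dz": 0.4,"fingers": 0}
    - {"wx": 0,"wy": 0,"wz": 0,"dx": 0.38,"dy": 0.78,"dz": 0.4,"fingers": 0}
    - {"wx": 0,"wy": 0,"wz": 0,"dx": 0.38,"dy": 0.78,"dz": 0.4,"fingers": 0}
    - {"wx": 0,"wy": 0,"wz": 0,"dx": 0.38,"dy": 0.78,"dz": 0.4,"fingers": 0}
    - {"wx": 0,"wy": 0,"wz": 0,"dx": 0.38,"dy": 0.78,"dz": 0.4,"fingers": 0}
    - {"wx": 0,"wy": 0,"wz": 0,"dx": 0,"dy": 0,"dz": 0.9,"fingers": 0}
    - {"wx": 0,"wy": 0,"wz": 0,"dx": 0,"dy": 0,"dz": 0.9,"fingers": 0}
    - {"wx": 0,"wy": 0,"wz": 0,"dx": 0,"dy": 0,"dz": 0.9,"fingers": 0}
    - {"wx": 0,"wy": 0,"wz": 0,"dx": 0,"dy": 0,"dz": 0.9,"fingers": 0}
    - {"wx": 0,"wy": 0,"wz": 0,"dx": 0,"dy": 0,"dz": 0.9,"fingers": 0}
    - {"wx": 0,"wy": 0,"wz": 0,"dx": 0,"dy": 0,"dz": 0.6,"fingers": 0}

```text
clock: 7.72
position: [496.0, -251.6, 98.9]
orientation: [-3.141, 0.002, -0.23]
wrist_force: [0.0, 0.1, 0.8]
opening: -0.003
finger_force: 0.0
```

Call:
play_rows:
  targets:
    - {"wx": 0,"wy": 0,"wz": 0,"dx": 0,"dy": 0,"dz": 0.6,"fingers": 0}
    - {"wx": 0,"wy": 0,"wz": 0,"dx": 0,"dy": 0,"dz": 0.6,"fingers": 0}
    - {"wx": 0,"wy": 0,"wz": 0,"dx": 0,"dy": -0.3,"dz": 0,"fingers": 0}
    - {"wx": 0,"wy": 0,"wz": 0,"dx": 0,"dy": -0.3,"dz": 0,"fingers": 0}
    - {"wx": 0,"wy": 0,"wz": 0,"dx": 0,"dy": -0.2,"dz": 0,"fingers": 0}
    - {"wx": 0,"wy": 0,"wz": 0,"dx": 0,"dy": 0,"dz": 0,"fingers": 0}
    - {"wx": 0,"wy": 0,"wz": 0,"dx": 0,"dy": 0,"dz": 0,"fingers": 0}

```text
clock: 8.3
position: [501.6, -233.2, 72.2]
orientation: [3.141, -0.001, -0.232]
wrist_force: [0.9, -0.0, 0.1]
opening: 0.004
finger_force: 0.0
```

Call:
play_rows:
  targets:
    - {"wx": 0,"wy": 0,"wz": 0,"dx": 0,"dy": -0.14,"dz": 0,"fingers": 0}
    - {"wx": 0,"wy": 0,"wz": 0,"dx": 0,"dy": -0.14,"dz": 0,"fingers": 0}
    - {"wx": 0,"wy": 0,"wz": 0,"dx": 0,"dy": -0.14,"dz": 0,"fingers": 0}
    - {"wx": 0,"wy": 0,"wz": 0,"dx": 0,"dy": -0.14,"dz": 0,"fingers": 0}
    - {"wx": 0,"wy": 0,"wz": 0,"dx": 0,"dy": -0.14,"dz": 0,"fingers": 0}
    - {"wx": 0,"wy": 0,"wz": 0,"dx": 0,"dy": -0.14,"dz": 0,"fingers": 0}
    - {"wx": 0,"wy": 0,"wz": 0,"dx": 0,"dy": -0.14,"dz": 0,"fingers": 0}
    - {"wx": 0,"wy": 0,"wz": 0,"dx": 0,"dy": 0,"dz": 0,"fingers": 0}

```text
clock: 8.97
position: [506.8, -209.4, 71.3]
orientation: [3.141, -0.0, -0.233]
wrist_force: [0.4, 1.1, 0.2]
opening: -0.0
finger_force: 0.0
```

Call:
play_rows:
  targets:
    - {"wx": 0,"wy": 0,"wz": 0,"dx": 0,"dy": -0.1,"dz": 0,"fingers": 0}
    - {"wx": 0,"wy": 0,"wz": 0,"dx": 0,"dy": -0.1,"dz": 0,"fingers": 0}
    - {"wx": 0,"wy": 0,"wz": 0,"dx": 0,"dy": -0.1,"dz": 0,"fingers": 0}
    - {"wx": 0,"wy": 0,"wz": 0,"dx": 0,"dy": -0.1,"dz": 0,"fingers": 0}
    - {"wx": 0,"wy": 0,"wz": 0,"dx": 0,"dy": 0,"dz": 0,"fingers": 0}

```text
clock: 9.38
position: [509.2, -199.8, 71.3]
orientation: [3.142, -0.0, -0.233]
wrist_force: [-0.5, -1.4, 0.1]
opening: -0.0
finger_force: 0.3
```

Call:
play_rows:
  targets:
    - {"wx": 0,"wy": 0,"wz": 0,"dx": 0,"dy": -0.08,"dz": 0,"fingers": 0}
    - {"wx": 0,"wy": 0,"wz": 0,"dx": 0,"dy": -0.08,"dz": 0,"fingers": 0}
    - {"wx": 0,"wy": 0,"wz": 0,"dx": 0,"dy": -0.08,"dz": 0,"fingers": 0}
    - {"wx": 0,"wy": 0,"wz": 0,"dx": 0,"dy": -0.08,"dz": 0,"fingers": 0}
    - {"wx": 0,"wy": 0,"wz": 0,"dx": 0,"dy": 0,"dz": 0,"fingers": 0}

```text
clock: 9.8
position: [511.0, -192.0, 71.4]
orientation: [3.142, -0.0, -0.233]
wrist_force: [0.1, -1.6, -0.1]
opening: -0.0
finger_force: 0.4
```

```bash
python3 - <<'E'
from h import *
s=env.sense();print(s["wrist_force"],s["position"])
im,d=env.capture("wrist");cv2.imwrite("pics/w5.png",im)
E
```

```text
[ 0.11036336 -1.60850737 -0.14533539] [ 511.01773064 -192.04652765   71.35848041]
```

View pics/w5.png

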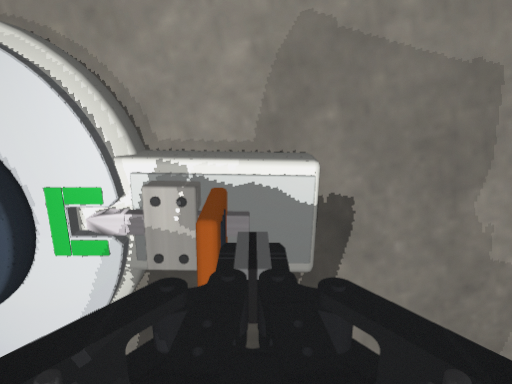

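The bar nose (≈(88,222)) is entering the green slot. Tab at (212,235) is still a few mm from the guide edge (198).

Call:
play_rows:
  targets:
    - {"wx": 0,"wy": 0,"wz": 0,"dx": 0,"dy": -0.06,"dz": 0,"fingers": 0}
    - {"wx": 0,"wy": 0,"wz": 0,"dx": 0,"dy": -0.06,"dz": 0,"fingers": 0}
    - {"wx": 0,"wy": 0,"wz": 0,"dx": 0,"dy": -0.06,"dz": 0,"fingers": 0}
    - {"wx": 0,"wy": 0,"wz": 0,"dx": 0,"dy": 0,"dz": 0,"fingers": 0}

```text
clock: 10.18
position: [511.9, -187.8, 71.3]
orientation: [3.142, 0.0, -0.233]
wrist_force: [-0.1, -1.6, 0.4]
opening: -0.0
finger_force: 0.6
```

Call:
play_rows:
  targets:
    - {"wx": 0,"wy": 0,"wz": 0,"dx": 0,"dy": -0.04,"dz": 0,"fingers": 0}
    - {"wx": 0,"wy": 0,"wz": 0,"dx": 0,"dy": -0.04,"dz": 0,"fingers": 0}
    - {"wx": 0,"wy": 0,"wz": 0,"dx": 0,"dy": 0,"dz": 0,"fingers": 0}
    - {"wx": 0,"wy": 0,"wz": 0,"dx": 0,"dy": 0,"dz": 0,"fingers": 0}

```text
clock: 10.52
position: [512.3, -186.3, 71.3]
orientation: [3.141, 0.0, -0.233]
wrist_force: [-1.4, -4.4, 0.6]
opening: 0.0
finger_force: 2.5
```

Call:
play_rows:
  targets:
    - {"wx": 0,"wy": 0,"wz": 0,"dx": 0,"dy": -0.04,"dz": 0,"fingers": 0}
    - {"wx": 0,"wy": 0,"wz": 0,"dx": 0,"dy": 0,"dz": 0,"fingers": 0}
    - {"wx": 0,"wy": 0,"wz": 0,"dx": 0,"dy": 0,"dz": 0,"fingers": 0}

```text
clock: 10.77
position: [512.4, -186.1, 71.4]
orientation: [3.14, -0.0, -0.233]
wrist_force: [-4.2, -11.8, 0.1]
opening: 0.0
finger_force: 6.0
```

Call:
play_rows:
  targets:
    - {"wx": 0,"wy": 0,"wz": 0,"dx": 0,"dy": -0.04,"dz": 0,"fingers": 0}
    - {"wx": 0,"wy": 0,"wz": 0,"dx": 0,"dy": 0,"dz": 0,"fingers": 0}
    - {"wx": 0,"wy": 0,"wz": 0,"dx": 0,"dy": 0,"dz": 0,"fingers": 0}

```text
clock: 11.02
position: [512.4, -185.9, 71.4]
orientation: [3.139, -0.0, -0.233]
wrist_force: [-6.2, -18.0, -0.0]
opening: 0.0
finger_force: 9.6
```

```bash
python3 - <<'E'
from h import *
im,d=env.capture("wrist");cv2.imwrite("pics/w6.png",cv2.resize(im[140:300,20:320],None,fx=2.5,fy=2.5))
E
```

```text
(no output)
```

View pics/w6.png

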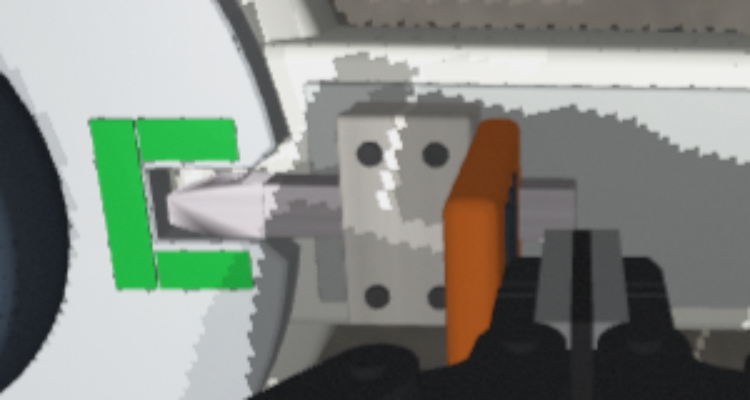

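The bar nose is deep in the green slot and the tab is against the guide, with stiff resistance at 18 N. That means it is home, so I withdraw.

Call:
play_rows:
  targets:
    - {"wx": 0,"wy": 0,"wz": 0,"dx": 0,"dy": 0.3,"dz": 0,"fingers": 0}
    - {"wx": 0,"wy": 0,"wz": 0,"dx": 0,"dy": 0.8,"dz": 0,"fingers": 0}
    - {"wx": 0,"wy": 0,"wz": 0,"dx": 0,"dy": 0.8,"dz": 0,"fingers": 0}
    - {"wx": 0,"wy": 0,"wz": 0,"dx": 0,"dy": 0.3,"dz": -0.8,"fingers": 0}
    - {"wx": 0,"wy": 0,"wz": 0,"dx": 0,"dy": 0,"dz": -0.9,"fingers": 0}
    - {"wx": 0,"wy": 0,"wz": 0,"dx": 0,"dy": 0,"dz": -0.9,"fingers": 0}
    - {"wx": 0,"wy": 0,"wz": 0,"dx": 0,"dy": 0,"dz": -0.9,"fingers": 0}
    - {"wx": 0,"wy": 0,"wz": 0,"dx": 0,"dy": 0,"dz": -0.9,"fingers": 0}
    - {"wx": 0,"wy": 0,"wz": 0,"dx": -0.8,"dy": 0,"dz": -0.9,"fingers": 0}
    - {"wx": 0,"wy": 0,"wz": 0,"dx": -0.8,"dy": 0,"dz": -0.9,"fingers": 0}
    - {"wx": 0,"wy": 0,"wz": 0,"dx": 0,"dy": 0,"dz": 0,"fingers": 0}
    - {"wx": 0,"wy": 0,"wz": 0,"dx": 0,"dy": 0,"dz": 0,"fingers": 0}

```text
clock: 12.07
position: [461.0, -228.2, 227.3]
orientation: [3.141, -0.002, -0.233]
wrist_force: [0.8, 1.0, -0.7]
opening: 0.002
finger_force: 0.0
```

```bash
python3 - <<'E'
from h import *
s=env.sense();print(s["position"],s["wrist_force"])
ci=env.camera_info("wrist")
im,d=env.capture("wrist");cv2.imwrite("pics/w7.png",im);hsv=cv2.cvtColor(im,cv2.COLOR_BGR2HSV)
b=cv2.boxPoints(cv2.minAreaRect(big(cv2.inRange(hsv,(5,150,150),(25,255,255)),(0,512,0,300))));print("tab",ray(ci,b,92).round(1))
b=cv2.boxPoints(cv2.minAreaRect(big(cv2.inRange(hsv,(45,100,60),(85,255,255)),(0,512,0,300))));print("green",ray(ci,b,48).round(1),ray(ci,b,48).mean(0))
E
```

```text
[ 461.04872567 -228.22335168  227.33460554] [ 0.83587527  0.97706365 -0.69094643]
tab [[ 537.1 -170.    92. ]
 [ 535.6 -178.1   92. ]
 [ 498.7 -169.    92. ]
 [ 500.2 -160.5   92. ]]
green [[ 557.1  -93.4   48. ]
 [ 553.1 -122.3   48. ]
 [ 514.7 -113.1   48. ]
 [ 518.7  -83.2   48. ]] [ 535.88315694 -103.03649213   48.        ]
```

View pics/w7.png

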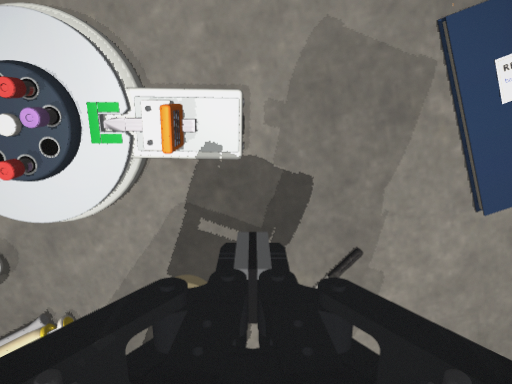

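The tab at (172,128) sits close to the guide and the bar is in the green slot. I'll do a quick depth check of the tab-to-guide gap.

```bash
python3 - <<'E'
from h import *
ci=env.camera_info("wrist");im,d=env.capture("wrist")
v,u=np.mgrid[85:165,85:250];uv=np.c_[u.ravel(),v.ravel()].astype(float)
K=np.array(ci["K"]);p=cv2.undistortPoints(uv.reshape(-1,1,2),K,np.array(ci["dist_coeffs"])).reshape(-1,2)
dd=d[85:165,85:250].ravel();P=(np.c_[p,np.ones(len(p))]*dd[:,None])@R.from_euler('xyz',ci["attitude"]).as_matrix().T+ci["xyz"]
C=np.array([552.5,-30.5]);n=np.array([-.245,-.97]);t=np.array([.97,-.245])
r=(P[:,:2]-C)@n;l=(P[:,:2]-C)@t
for nm,lo,hi in(("tab",87,98),("guide",50,60)):
    k=(P[:,2]>lo)&(P[:,2]<hi)&(abs(l)<18)&(r>105);print(nm,k.sum(),np.percentile(r[k],[2,50,98]).round(1),np.median(P[k,2]))
k=(P[:,2]>30)&(P[:,2]<42)&(abs(l)<30)&(r>150);print("arm end",np.percentile(r[k],[99,100]))
E
```

```text
tab 525 [138.9 143.7 147.4] 91.73825109127239
guide 823 [111.9 121.1 147.4] 54.12102024110908
arm end [203.14182624 203.34498934]
```

```bash
python3 -c "
from cell import env
print(env.close_job())"
```

```text
the job is handed in; nothing more can be done
None
```

The carousel is turned to its loading position and the bar is pushed home in the green slot. The job is handed in at about 12 s; the hand-in gave no verdict, but the bar met a firm stop and the depth check put the tab within about 1 mm of its home position.

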